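# Clamp the blank in the drilling fixture

### The arm

A 6-joint arm with a two-finger parallel gripper is mounted at the origin on the work surface. World frame = base frame: x ahead of the robot, y to its left, z up, the work surface at z = 0. Lengths are in mm, angles in rad, forces in N, time in s.
With the tool pointing down it reaches from about 275 to 850 mm from the base axis. Payload 5.2 kg.
Tool frame: the origin (TCP) lies midway between the tips of the shut fingers; the grasp point (between the pads) lies 19 mm behind it (ctrl.grasp_offset is the distance from the TCP to the grasp point, in mm); z points along the fingers, y is the line along which they close (so a half turn about z gives the same grasp; the last joint's range is limited). The gripper opens to 85 mm and grips with 20 to 120 N. Pads are 22 mm wide; open, the fingers measure 114 mm over their backs; the gripper's body (76 mm by 85 mm) begins 54 mm behind the grasp point. The pads swing forward as they close: fully open they stand 13 mm farther back than shut.
Start: joints at [1.052, 0.259, 1.535, -0, 1.348, -0.203], TCP at [170.795, 522.814, 231.31] pointing down, gripper open.
Joint ranges: [-3.14, 3.14], [-0.91, 2.08], [0.19, 2.58], [-1.22, 4.36], [0.22, 2.71], [-3.12, 3.12]. Speed limits (rad/s): [2.57, 2.57, 3.14, 3.14, 3.14, 3.14].

### API

Orientations are given as a unit quaternion [x, y, z, w].
In Python, from cell import ctrl gives the robot as it stands.
- The arm moves only by the tool send_rows, never from a script. Its argument "commands" is a list that holds one entry, the list of rows, each a list of 4 numbers: the shift along the tool's x, y, z in m, then the turn about the tool's z in degrees. In form: [[[tx, ty, tz, yaw], ...]]. A call has 1 to 10 rows; each row shifts and turns the commanded pose from where the row before left it, along the tool's axes as they then stand; what a row does not reach is not made up. A row lasts 1/8 s, in which the tool goes at most 62.5 mm and 10.7 degrees, less where a joint would pass 70% of its speed; a pose out of reach is approached as far as the arm can. A call with a gripper value outside its range is refused whole. "fingers" is the finger opening in m, from 0 to 0.0854, set as the call begins (left out, the last holds). The fingers move at their own pace and stop on an object; "newtons" is the grip in N (left out, the last holds). Time passes only in rows, so rows that do not move let the fingers close. It gives the time, the measured TCP pose, the force, the opening and the grip force at its end, in the units of the state.
- ctrl.observe(): the state, without advancing time (a new reading comes with each control period).
- ctrl.get_image(name): name is "side" or "top"; returns (picture, depth): 384x512x3 uint8, red, green, blue; 384x512 float32, mm along the optical axis (not along the pixel's ray), 0 where there is no reading.
- ctrl.calibration(name): a dict with "camera_matrix" (3x3 intrinsics, pixels), "R" (3x3) and "t" (3): a world point X has camera coordinates R X + t. Camera axes: x right, y down, z forward; pixel columns grow to the right and rows downward; lengths in mm; the calibration is good to about 2 mm. A picture is of the moment at which its call begins. calibration takes no time and is no camera call.
- ctrl.finish_job(): hands the job in; it is judged then, once.
The state is a dict: "time": time; "joints": joint angles; "qd": joint speeds; "joint_efforts": joint torques, N m; "tcp_pos": TCP position; "ee_rot": TCP orientation; "ft_force": force on the tool from outside, world axes, zero at the start; "wrist_torque": the same for the moment, N m; "finger_gap": finger opening in mm; "gripper_force": force on a finger pad.
Only numpy, scipy, OpenCV 4.12 (cv2) and the standard library are available. Lean on these libraries where they do the work, as an engineer would, in place of code of your own. Each camera call takes 0.05 s, during which the arm holds its last target. There are 200 camera calls.

### The job

Clamp the aluminium blank in the blue drilling fixture: push the yellow clamp strap sideways with a finger until it lies over the blank against its stop, and only then push the red cam lever all the way down so that the clamp grips the blank. Push gently, leave the blank lying in its nest, leave the other things on the bench where they are, and finish with the hand clear.

Things in the scene. Friction and masses are not known exactly. Their poses are not given: they have to be found in the camera images.
- fixture: Blue base plate bolted to the bench, 250 x 120 x 16 mm. Origin on the bench under the axis of the strap's pivot post; the plate reaches from -78 to +172 mm along its x, +-60 mm along y; z up. Its +x points from the post to the blank's nest (centre at x = 113 mm), as the strap does when home. The nest's steel rails are 30 mm high above the bench. A brass stop pin 68 mm high stands at x 36, y -20 mm.
- strap (a joint): Swing angle of the yellow clamp strap about the upright pivot post (rad, counter-clockwise from above positive). 0 = home: along the fixture's +x, over the blank, against its stop. It starts at 1.2 to 1.8 and must be pushed clockwise to 0. It moves in a level plane, stays where it is left, and takes 1 to 2 N at the nose.
- strap_nose (a point): Point on the middle of the strap's top face at its nose, 100 mm from the pivot axis, 76 mm above the bench. The black pad hangs below it. The strap is a bar 30 mm wide, its underside 58 mm and its top 76 mm above the bench, reaching 115 mm from the pivot axis on the nose side and 50 mm on the heel side; a hub nut on the pivot rises to 86 mm.
- lever (a joint): Angle of the cam lever (rad): 0 = standing up steeply, 70 degrees above level, leaning away from the nose; 1.22 = fully down, level, pointing away from the nose along the strap's line. It starts at 0 to 0.2, stays where it is left, and takes 4 to 8 N near its end to push down. It has a hard stop at 1.22. It is carried on the strap and swings with it.
- lever_hinge (a point): The lever's level hinge pin on the strap's heel: 42 mm from the pivot axis on the side away from the nose, 88 mm above the bench.
- lever_tip (a point): Outer end of the lever on its centre line, 100 mm from its hinge pin. The red grip covers the outer 50 mm, is 26 mm wide and 14 mm thick.
- pad: Black rubber pad, 20 mm across, on a plunger under the strap's nose. The body's origin is not at the pad: at the start it lies on the pivot axis at bench height. The pad's face is 49 mm above the bench with the lever up and the cam drives it 5 mm down as the lever goes down, 2 mm of it taken up by a spring (about 10 N) once it meets the blank.
- workpiece: Aluminium blank 80 x 60 x 30 mm lying loose in the nest, with four dark drill marks on its top. Origin at the centre of its underside; its top is 46 mm above the bench. To be clamped, not moved.
- spare_blank: Bystander: a second aluminium blank, 80 x 60 x 30 mm, on the bench beside the fixture. Origin at the centre of its underside.
- screwdriver: Bystander: screwdriver lying on the bench.
- bushing: Bystander: brass bushing, 26 mm across and 22 mm high, standing on the fixture's plate. Origin at the centre of its underside.
- oil_bottle: Bystander: amber bottle with red cap, 52 mm across and 130 mm high. Origin at the centre of its underside.
- grease_jar: Bystander: green jar with black cap, 60 mm across and 70 mm high. Origin at the centre of its underside.
- mug: Bystander: white mug, 72 mm across and 85 mm high. Origin at the centre of its underside.
- wrench: Bystander: steel wrench 190 mm long lying on the bench.
Not all that is in view belongs to the job. What is shaped like the workpiece but orange or turquoise is not meant.

How it is judged:
By the outcome, as a careful person would: the job done as asked, in the order asked, and still so for the second after the job is handed in, with the robot touching nothing.
It also fails if it takes over 51 s, if anything falls off the work surface, if the arm or the gripper's body presses on something with over 40 N, if the wrist force passes 120 N, or if a joint passes its speed limit or range.

## Working session

There is one attempt and no reset: what is moved stays moved. The work goes in short steps, Python scripts to look and compute and a tool call to move; the robot and the scene stay as the last step left them, time stands still between calls to the robot, and variables do not carry over. Pictures are saved under pics/ and viewed, at most 10 in all, crops included, and the job is handed in when it is done.

Besides the shell and the picture viewer there is one more tool, called after "Call:" as name(argument=value, ...) on one line, values as JSON. send_rows: Moves the arm, as the interface text tells. Its arguments: {"type":"object","properties":{"commands":{"type":"array"},"fingers":{"type":"number"},"newtons":{"type":"number"}},"required":["commands"]}

```bash
mkdir -p pics && python3 - <<'E'
from cell import ctrl
import cv2, numpy as np
for n in ("top","side"):
    p,d=ctrl.get_image(n); cv2.imwrite(f"pics/{n}0.png",p[:,:,::-1]); np.savez(f"{n}0.npz",p=p,d=d)
    c=ctrl.calibration(n); R=np.array(c["R"]); print(n,"cam at",(-R.T@np.array(c["t"])).round(),R.round(2).tolist(),np.array(c["camera_matrix"]).round().tolist())
s=ctrl.observe(); print(s["tcp_pos"],s["ee_rot"],s["time"],s["finger_gap"],s["ft_force"])
E
```

```text
top cam at [ 388.   -7. 1362.] [[0.03, -1.0, -0.0], [-0.98, -0.03, -0.17], [0.17, 0.01, -0.99]] [[373.0, 0.0, 246.0], [0.0, 373.0, 194.0], [0.0, 0.0, 1.0]]
side cam at [  463. -1015.   783.] [[0.99, -0.12, 0.01], [-0.06, -0.53, -0.84], [0.1, 0.84, -0.54]] [[409.0, 0.0, 258.0], [0.0, 409.0, 188.0], [0.0, 0.0, 1.0]]
[170.54161875 522.39430727 230.54205723] [ 1.57235447e-01  9.87560784e-01 -7.88638261e-04 -3.00878291e-04] 0.1 85.39325861872759 [ 0.14676934 -0.67045421  0.34395499]
```

View pics/top0.png

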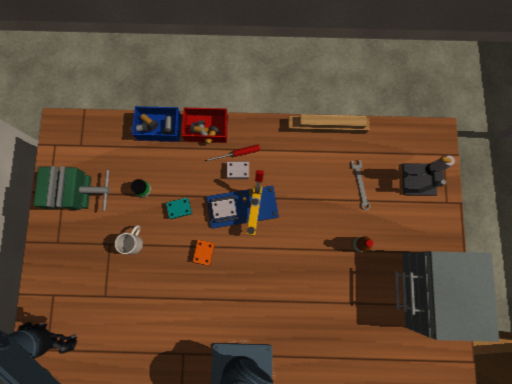

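View pics/side0.png

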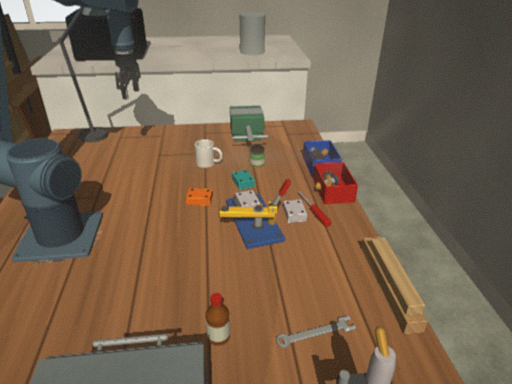

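The top view shows the fixture at about (242,205) with the blank at (223,209). The strap's nose is at (251,230) and points at the robot; the red lever is near (260,176). Next I measure these.

```bash
cat > h.py <<'E'
import numpy as np, cv2
from cell import ctrl
def cal(n):
    c=ctrl.calibration(n); return np.array(c["camera_matrix"]),np.array(c["R"]),np.array(c["t"]).ravel()
def ray(n,u,v,z):
    K,R,t=cal(n); o=-R.T@t; d=R.T@np.linalg.solve(K,[u,v,1]); return o+d*(z-o[2])/d[2]
def proj(n,X):
    K,R,t=cal(n); q=K@(R@np.array(X,float)+t); return q[:2]/q[2]
def rays(n,uv,z): return np.array([ray(n,u,v,z) for u,v in np.reshape(uv,(-1,2))])
def blobs(p,lo,hi,box,amin=8):
    h=cv2.cvtColor(p,cv2.COLOR_RGB2HSV); m=cv2.inRange(h,lo,hi); k=np.zeros_like(m); x0,y0,x1,y1=box; k[y0:y1,x0:x1]=m[y0:y1,x0:x1]
    return [(c,cv2.minAreaRect(c),k) for c in cv2.findContours(k,cv2.RETR_EXTERNAL,cv2.CHAIN_APPROX_NONE)[0] if len(c)>=amin]
E
python3 - <<'E'
from h import *
p=np.load("top0.npz")["p"]; 
def show(name,bl,z):
    for c,r,k in bl: print(name,len(c),np.round(r[0],1),np.round(r[1],1),round(r[2]), rays("top",cv2.boxPoints(r),z)[:,:2].round().tolist())
B=(195,165,290,245)
show("yellow",blobs(p,(20,120,80),(35,255,255),B),76)
show("blue",blobs(p,(105,100,30),(125,255,255),B),16)
show("red",blobs(p,(0,150,60),(6,255,255),B,4),160)
show("blank",blobs(p,(0,0,120),(180,50,255),B),46)
cr=p[155:250,190:300]; cv2.imwrite("pics/topc.png",cv2.resize(cr[:,:,::-1],None,fx=6,fy=6,interpolation=cv2.INTER_CUBIC))
s=np.load("side0.npz")["p"][180:255,200:325]; cv2.imwrite("pics/sidec.png",cv2.resize(s[:,:,::-1],None,fx=6,fy=6,interpolation=cv2.INTER_CUBIC))
E
```

```text
yellow 12 [252.5 232. ] [4. 3.] 90 [[488.0, -19.0], [488.0, -30.0], [475.0, -30.0], [474.0, -20.0]]
yellow 60 [253.2 215.5] [ 8.4 22.5] 9 [[502.0, -7.0], [580.0, -16.0], [576.0, -45.0], [498.0, -35.0]]
yellow 43 [256.5 192.5] [11.  9.] 90 [[639.0, -19.0], [640.0, -51.0], [601.0, -52.0], [600.0, -20.0]]
blue 8 [210. 216.] [4. 0.] -90 [[532.0, 130.0], [532.0, 130.0], [547.0, 130.0], [547.0, 130.0]]
blue 231 [230.1 208.4] [32.1 44.2] 81 [[613.0, 149.0], [643.0, -11.0], [527.0, -32.0], [497.0, 125.0]]
blue 90 [267.5 202.5] [33. 19.] 90 [[655.0, -42.0], [657.0, -112.0], [535.0, -113.0], [533.0, -44.0]]
red 32 [259.5 175.5] [11.  7.] 90 [[680.0, -30.0], [681.0, -53.0], [644.0, -54.0], [643.0, -31.0]]
blank 70 [223.7 208. ] [16.3 22.7] 81 [[587.0, 125.0], [603.0, 46.0], [545.0, 34.0], [530.0, 113.0]]
blank 62 [237.  170.5] [11. 20.] 90 [[724.0, 73.0], [726.0, 1.0], [685.0, -0.0], [683.0, 72.0]]
```

View pics/topc.png

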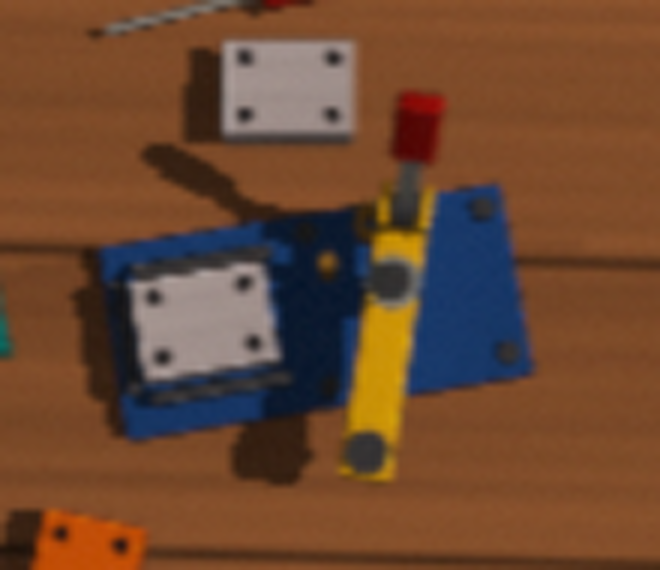

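View pics/sidec.png

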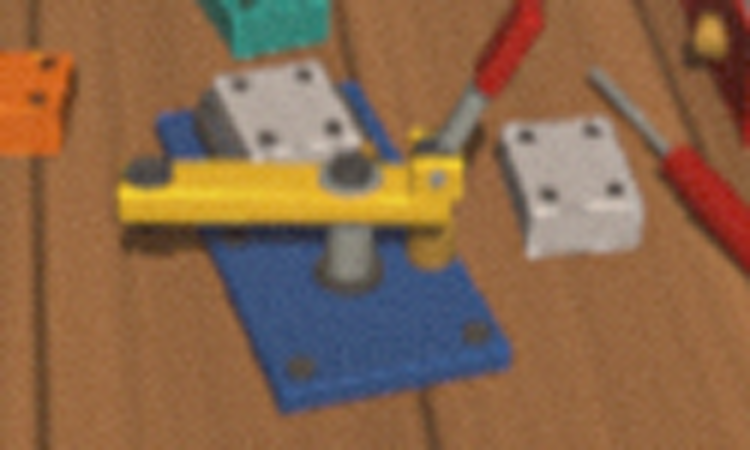

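The enlarged views show the following:
- Top: plate corners at about (102,250), (498,187), (530,372) and (130,437), hub nut at (393,280), and nose knob at (366,452). The stop pin is at (327,263) and the red grip at (415,125).
- Side: the lever stands up past the strap's heel, with the brass bushing beneath the heel.

```bash
python3 - <<'E'
from h import *
T=lambda x,y:(190+x/6-.4,155+y/6-.4)
S=lambda x,y:(200+x/6-.4,180+y/6-.4)
c=rays("top",[T(102,250),T(498,187),T(530,372),T(130,437)],16)[:,:2]
print("corners",c.round()); 
ex=(c[0]+c[3]-c[1]-c[2]); ex/=np.linalg.norm(ex); o=c.mean(0)-47*ex
print("sizes",np.linalg.norm(c[0]-c[1]),np.linalg.norm(c[1]-c[2]))
yaw=np.arctan2(ex[1],ex[0]); print("fixture origin",o.round(1),"yaw",yaw)
print("hub",ray("top",*T(393,276),86).round(1)," side",ray("side",*S(350,165),86).round(1))
k=ray("top",*T(366,452),80); print("knob",k.round(1),"side",ray("side",*S(150,168),82).round(1))
print("pin",ray("top",*T(327,262),68).round(1))
h=ray("top",*T(393,276),86)[:2]; v=k[:2]-h; print("strap",np.arctan2(v[1],v[0])-yaw,np.linalg.norm(v))
bl=rays("top",[T(128,280),T(262,262),T(282,360),T(142,382)],46); print("blank",bl.mean(0))
R=lambda a:np.array([[np.cos(a),-np.sin(a)],[np.sin(a),np.cos(a)]])
print("pin/nest pred",(o+R(yaw)@[36,-20]).round(),(o+R(yaw)@[113,0]).round())
# lever tip from two rays
def tri(a,b):
    P=[]; 
    for n,uv in (("top",a),("side",b)):
        A=ray(n,*uv,0);B=ray(n,*uv,200);P.append((A,(B-A)/np.linalg.norm(B-A)))
    M=sum(np.eye(3)-np.outer(d,d) for _,d in P); return np.linalg.solve(M,sum((np.eye(3)-np.outer(d,d))@q for q,d in P))
print("tip",tri(T(420,100),S(530,2)).round(1),"grip base",tri(T(414,160),S(480,88)).round(1))
for nm,X in (("spare",ray("top",*T(288,88),30)),("bush",ray("top",*T(368,215),38)),("bushside",ray("side",*S(432,225),38))): print(nm,X.round())
E
```

```text
corners [[ 612.  146.]
 [ 658.  -95.]
 [ 544. -117.]
 [ 498.  124.]]
sizes 245.40897850629517 115.43013957293464
fixture origin [586.7 -31.9] yaw 1.7585193071186913
hub [589.5 -31.1  86. ]  side [587.5 -34.1  86. ]
knob [488.1 -18.   80. ] side [489.7 -20.7  82. ]
pin [599.6   7.5  68. ]
strap 1.2554778405999658 102.25124618126242
blank [565.88108485  80.03037589  46.        ]
pin/nest pred [600.   7.] [566.  79.]
tip [671.6 -41.7 179.5] grip base [649.1 -40.5 131.3]
spare [713.  35.  30.]
bush [634. -16.  38.]
bushside [631. -23.  38.]
```

```bash
cat >> h.py <<'E'
from scipy.spatial.transform import Rotation as Rn
O=np.array([588.,-33.]); YAW=1.7595
EX=np.array([np.cos(YAW),np.sin(YAW)]); EY=np.array([-EX[1],EX[0]])
def fx(p): d=np.array(p[:2])-O; return np.array([d@EX,d@EY,p[2]])
def strap_c(q,clr,r=85):  # finger centre (fixture x,y) for its corner at radius r, clr off the strap's side
    u=np.array([np.cos(q),np.sin(q)]); n=np.array([np.sin(q),-np.cos(q)]); return u*r-(15+clr)*n-np.array([14.5,-11])
def st():
    s=ctrl.observe(); m=Rn.from_quat(s["ee_rot"]).as_matrix(); print("t",s["time"],"fix",fx(s["tcp_pos"]).round(1),"tcp",np.round(s["tcp_pos"],1),"x-ang",round(np.degrees(np.arctan2(m[1,0],m[0,0])),1),"F(fix)",(EX@s["ft_force"][:2]).round(1),(EY@s["ft_force"][:2]).round(1),round(s["ft_force"][2],1),"gap",round(s["finger_gap"],1)); return s
E
python3 - <<'E'
from h import *
st(); print("ey ang",np.degrees(YAW)+90)
for q,c in [(1.255,10),(1.255,0)]+[(a,-1) for a in np.linspace(1.2,0,13)]: print(round(q,2),strap_c(q,c).round(1), (O+strap_c(q,c)@np.array([EX,EY])).round(0))
E
```

```text
t 0.1 fix [623.8 305.9 230.5] tcp [170.5 522.4 230.5] x-ang 161.9 F(fix) -0.7 -0.0 0.3 gap 85.4
ey ang 190.81192405326834
1.25 [-11.9  99.6] [492. -63.]
1.25 [-2.4 96.5] [494. -53.]
1.2 [ 3.3 95.3] [494. -48.]
1.1 [11.6 93.1] [494. -39.]
1.0 [19.6 90.1] [496. -31.]
0.9 [27.4 86.3] [498. -22.]
0.8 [34.7 81.7] [501. -14.]
0.7 [41.5 76.5] [505.  -7.]
0.6 [47.7 70.5] [510.   1.]
0.5 [53.4 64. ] [515.   7.]
0.4 [58.3 57. ] [521.  14.]
0.3 [62.6 49.5] [528.  19.]
0.2 [66.  41.6] [535.  24.]
0.1 [68.7 33.4] [542.  28.]
0.0 [70.5 25. ] [550.  32.]
```

Call:
send_rows(commands=[[[0, 0, 0, -10], [0, 0, 0, -10], [0, 0, 0, -9]]], fingers=0.0)

```text
time: 0.48
tcp_pos: [170.6, 522.5, 230.8]
ee_rot: [-0.098, 0.995, -0.0, -0.0]
ft_force: [0.3, -0.7, -1.2]
finger_gap: 32.0
gripper_force: 0.0
```

```bash
python3 -c "
from h import *
st()"
```

```text
t 0.475 fix [624.  305.8 230.8] tcp [170.6 522.5 230.8] x-ang -168.8 F(fix) -0.8 -0.2 -1.2 gap 32.0
```

Call:
send_rows(commands=[[[-0.0147, -0.046, 0, 0], [-0.0147, -0.046, 0, 0], [-0.0147, -0.046, 0, 0], [-0.0147, -0.046, 0, 0], [-0.0147, -0.046, 0, 0], [-0.0147, -0.046, 0, 0], [-0.0147, -0.046, 0, 0], [-0.0147, -0.046, 0, 0], [-0.0147, -0.046, 0, 0], [-0.0147, -0.046, 0, 0]]])

```text
time: 1.72
tcp_pos: [402.5, 97.4, 231.2]
ee_rot: [-0.095, 0.995, 0.0, -0.0]
ft_force: [1.2, -0.4, -0.1]
finger_gap: -0.2
gripper_force: 0.0
```

Call:
send_rows(commands=[[[-0.0147, -0.046, 0, 0], [-0.0147, -0.046, 0, 0], [-0.0147, -0.046, 0, 0], [-0.0147, -0.046, 0, 0], [0, 0, 0.04, 0], [0, 0, 0.04, 0], [0, 0, 0.04, 0], [0, 0, 0.03, 0], [0, 0, 0, 0]]])

```text
time: 2.85
tcp_pos: [492.5, -69.9, 79.0]
ee_rot: [-0.095, 0.995, 0.001, -0.003]
ft_force: [1.1, 0.5, -0.1]
finger_gap: -0.1
gripper_force: 0.0
```

```bash
python3 - <<'E'
from h import *
st()
p,_=ctrl.get_image("top"); s,_=ctrl.get_image("side")
a=cv2.resize(p[155:250,190:300],(660,570),interpolation=cv2.INTER_CUBIC)[:,:,::-1]
b=cv2.resize(s[165:255,190:325],(810,540),interpolation=cv2.INTER_CUBIC)[:,:,::-1]
c=np.vstack([cv2.resize(a,(400,345)),cv2.resize(b,(400,255))]); cv2.imwrite("pics/a1.png",c)
E
```

```text
t 2.85 fix [-18.3 100.7  79. ] tcp [492.5 -69.9  79. ] x-ang -169.1 F(fix) 0.3 -1.2 -0.1 gap -0.1
```

View pics/a1.png

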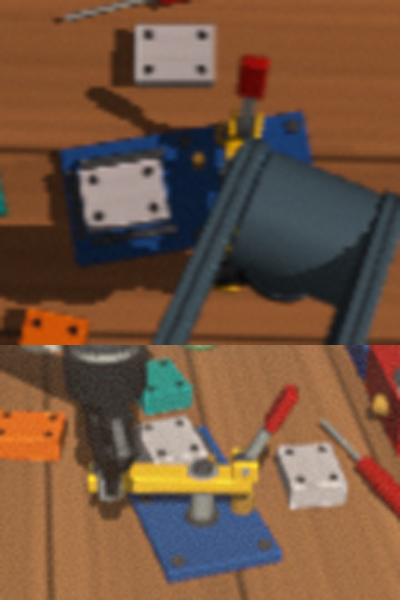

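The finger stands on the side of the strap's nose away from the nest (side view around (110,490)), clear of the lever. I lower it and begin the sweep.

Call:
send_rows(commands=[[[0, 0, 0.02, 0], [-0.002, 0.008, 0, 0], [-0.002, 0.0075, 0, 0], [-0.0012, 0.006, 0, 0], [-0.001, 0.004, 0, 0], [-0.0012, 0.004, 0, 0], [-0.0015, 0.004, 0, 0], [-0.0015, 0.004, 0, 0]]])

```text
time: 3.95
tcp_pos: [497.8, -31.6, 61.3]
ee_rot: [-0.095, 0.995, 0.0, -0.0]
ft_force: [-1.1, -1.5, 1.9]
finger_gap: 0.2
gripper_force: 0.8
```

```bash
python3 -c "
from h import *
st()"
```

```text
t 3.95 fix [18.3 88.3 61.3] tcp [497.8 -31.6  61.3] x-ang -169.1 F(fix) -1.3 1.4 1.9 gap 0.2
```

Call:
send_rows(commands=[[[-0.0019, 0.0039, 0, 0], [-0.0019, 0.0039, 0, 0], [-0.0023, 0.0037, 0, 0], [-0.0023, 0.0036, 0, 0], [-0.0026, 0.0034, 0, 0], [-0.0026, 0.0034, 0, 0], [-0.003, 0.0031, 0, 0], [-0.003, 0.0031, 0, 0], [-0.0032, 0.0029, 0, 0], [-0.0033, 0.0028, 0, 0]]])

```text
time: 5.2
tcp_pos: [517.2, 6.6, 61.3]
ee_rot: [-0.095, 0.995, 0.0, -0.0]
ft_force: [-2.3, -0.6, -0.1]
finger_gap: -0.0
gripper_force: 1.0
```

Call:
send_rows(commands=[[[-0.0035, 0.0025, 0, 0], [-0.0035, 0.0024, 0, 0], [-0.0037, 0.0022, 0, 0], [-0.0038, 0.0021, 0, 0], [-0.0039, 0.0017, 0, 0], [-0.004, 0.0017, 0, 0], [-0.004, 0.0014, 0, 0]]])

```text
time: 6.08
tcp_pos: [540.6, 25.3, 61.3]
ee_rot: [-0.095, 0.995, 0.0, 0.0]
ft_force: [-2.5, 1.2, -0.6]
finger_gap: 0.2
gripper_force: 1.1
```

```bash
python3 - <<'E'
from h import *
st()
p,_=ctrl.get_image("top"); s,_=ctrl.get_image("side")
a=cv2.resize(p[155:250,190:300],(400,345),interpolation=cv2.INTER_CUBIC)[:,:,::-1]
b=cv2.resize(s[165:255,190:325],(400,255),interpolation=cv2.INTER_CUBIC)[:,:,::-1]
cv2.imwrite("pics/a2.png",np.vstack([a,b]))
E
```

```text
t 6.075 fix [66.1 35.6 61.3] tcp [540.6  25.3  61.3] x-ang -169.1 F(fix) 1.7 2.3 -0.6 gap 0.2
```

View pics/a2.png

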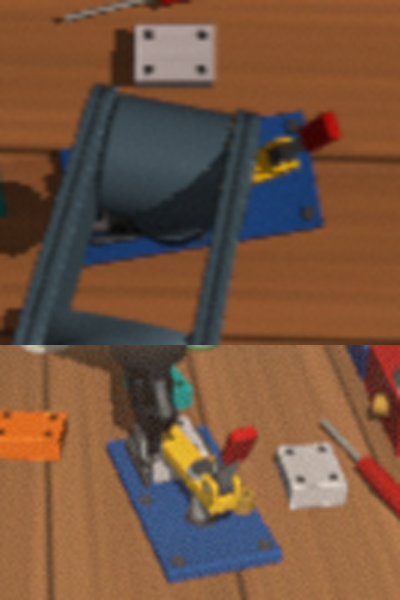

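The strap now lies nearly over the blank. In the top view the lever grip is at (322,130) and the yellow heel at (275,155). About 10 mm of travel remains, so I close in slowly and watch the force.

Call:
send_rows(commands=[[[-0.003, 0.0008, 0, 0], [-0.0025, 0.0005, 0, 0], [-0.002, 0, 0, 0]]])

```text
time: 6.55
tcp_pos: [547.5, 27.9, 61.3]
ee_rot: [-0.095, 0.995, 0.0, -0.0]
ft_force: [-1.7, 1.3, 0.7]
finger_gap: -0.1
gripper_force: 1.0
```

Call:
send_rows(commands=[[[-0.0015, 0, 0, 0], [0, 0, 0, 0]]])

```text
time: 6.8
tcp_pos: [549.2, 28.0, 61.3]
ee_rot: [-0.095, 0.995, -0.0, 0.0]
ft_force: [-0.8, 0.1, -0.6]
finger_gap: 0.3
gripper_force: 0.6
```

Call:
send_rows(commands=[[[-0.001, 0, 0, 0], [0, 0, 0, 0]]])

```text
time: 7.05
tcp_pos: [549.9, 28.2, 61.3]
ee_rot: [-0.095, 0.995, 0.0, -0.0]
ft_force: [-2.3, 0.5, 0.0]
finger_gap: -0.1
gripper_force: 0.8
```

```bash
python3 -c "
from h import *
st()"
```

```text
t 7.05 fix [67.3 25.9 61.3] tcp [549.9  28.2  61.3] x-ang -169.1 F(fix) 0.9 2.2 0.0 gap -0.1
```

Call:
send_rows(commands=[[[-0.001, 0, 0, 0], [-0.001, 0, 0, 0], [0, 0, 0, 0]]])

```text
time: 7.42
tcp_pos: [550.8, 28.5, 61.2]
ee_rot: [-0.095, 0.995, 0.0, -0.001]
ft_force: [-4.9, -0.3, 2.8]
finger_gap: 0.5
gripper_force: 2.9
```

Call:
send_rows(commands=[[[-0.001, 0, 0, 0], [0, 0, 0, 0]]])

```text
time: 7.68
tcp_pos: [550.8, 28.5, 61.2]
ee_rot: [-0.095, 0.995, -0.0, -0.002]
ft_force: [-8.4, -1.4, 6.3]
finger_gap: -0.2
gripper_force: 4.4
```

Call:
send_rows(commands=[[[-0.001, 0, 0, 0], [0, 0, 0, 0]]])

```text
time: 7.92
tcp_pos: [550.8, 28.5, 61.2]
ee_rot: [-0.095, 0.995, -0.0, -0.003]
ft_force: [-11.4, -1.2, 8.6]
finger_gap: 0.2
gripper_force: 6.0
```

At the stop: the position is fixed while the force rises to 11 N. I back off, lift and look.

Call:
send_rows(commands=[[[0.008, 0, 0, 0], [0.02, 0, 0, 0], [0.02, 0, -0.04, 0], [0.03, 0, -0.05, 0], [0.05, 0, -0.05, 0], [0.05, 0, -0.04, 0], [0, 0, 0, 0]]])

```text
time: 8.8
tcp_pos: [386.1, -4.2, 238.1]
ee_rot: [-0.094, 0.996, -0.002, 0.004]
ft_force: [0.4, -1.3, 0.1]
finger_gap: -0.3
gripper_force: 0.0
```

```bash
python3 - <<'E'
from h import *
st()
p,_=ctrl.get_image("top"); s,_=ctrl.get_image("side"); np.savez("a3.npz",p=p,s=s)
a=cv2.resize(p[155:250,190:300],(400,345),interpolation=cv2.INTER_CUBIC)[:,:,::-1]
b=cv2.resize(s[165:255,190:325],(400,255),interpolation=cv2.INTER_CUBIC)[:,:,::-1]
cv2.imwrite("pics/a3.png",np.vstack([a,b]))
E
```

```text
t 8.8 fix [ 66.2 192.9 238.1] tcp [386.1  -4.2 238.1] x-ang -169.2 F(fix) -1.4 -0.2 0.1 gap -0.3
```

View pics/a3.png

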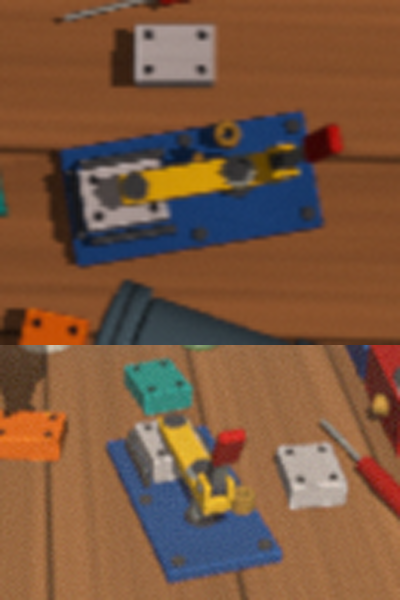

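The strap is home: its nose is over the blank at (133,187) in the top view and it rests against the stop pin. The lever is up, its grip at (322,140) in the top view and (230,447) in the side view. Next I locate the lever tip.

```bash
cat >> h.py <<'E'
def tri(a,b):
    P=[]
    for n,uv in (("top",a),("side",b)):
        A=ray(n,*uv,0);B=ray(n,*uv,200);P.append((A,(B-A)/np.linalg.norm(B-A)))
    M=sum(np.eye(3)-np.outer(d,d) for _,d in P); return np.linalg.solve(M,sum((np.eye(3)-np.outer(d,d))@q for q,d in P))
E
python3 - <<'E'
from h import *
z=np.load("a3.npz"); cs=[]
for k,box in (("p",(262,180,300,210)),("s",(255,185,280,215))):
    for lo,hi in (((0,150,60),(6,255,255)),((174,150,60),(180,255,255))):
        for c,r,m in blobs(z[k],lo,hi,box,6): 
            M=np.argwhere(m)[:,::-1]; print(k,len(M),M.mean(0).round(1),M.min(0),M.max(0)); 
    m=np.argwhere(m)[:,::-1]
    hsv=cv2.cvtColor(z[k],cv2.COLOR_RGB2HSV); mm=((hsv[...,0]<7)|(hsv[...,0]>173))&(hsv[...,1]>150)&(hsv[...,2]>60)
    q=np.argwhere(mm)[:,::-1]; q=q[(q>=box[:2]).all(1)&(q<box[2:]).all(1)]; cs.append(q.mean(0))
g=tri(*cs); print(cs,"grip centre",g.round(1),"fix",fx(g).round(1))
f=fx(g); print("alpha deg",np.degrees(np.arctan2(f[2]-88,-(f[0]+42))),"rho",np.hypot(f[2]-88,f[0]+42))
def fin(a,rho,clr=0,hx=14.5):
    a=np.radians(a); return np.array([-42-rho*np.cos(a)+(7+clr)*np.sin(a)+hx, 88+rho*np.sin(a)+(7+clr)*np.cos(a)])
for a,rho in ((70,80),(60,80),(50,81),(40,83),(30,86),(20,89),(10,92),(0,96)): print(a,fin(a,rho,5 if a==70 else 0).round(1))
E
```

```text
p 41 [280.8 192.9] [276 189] [283 199]
s 105 [266.8 200.3] [262 195] [272 207]
[array([280.75609756, 192.90243902]), array([266.80952381, 200.2952381 ])] grip centre [ 603.2 -112.8  162.9] fix [-81.2   0.  162.9]
alpha deg 62.3616417969446 rho 84.50919172730367
70 [-43.6 167.3]
60 [-61.4 160.8]
50 [-74.2 154.5]
40 [-86.6 146.7]
30 [-98.5 137.1]
20 [-108.7  125. ]
10 [-116.9  110.9]
0 [-123.5   95. ]
```

Call:
send_rows(commands=[[[-0.04, -0.02, 0, 0], [-0.04, -0.02, 0, 0], [-0.04, -0.02, 0, 0], [-0.04, -0.02, 0, 0], [-0.033, -0.021, 0, 0], [0, 0, 0, 0], [0, 0, 0.03, 0], [0, 0, 0.03, 0], [0, 0, 0.01, 0], [0, 0, 0, 0]]])

```text
time: 10.15
tcp_pos: [594.1, -65.6, 163.6]
ee_rot: [-0.095, 0.995, 0.0, -0.001]
ft_force: [-0.7, 0.0, 0.0]
finger_gap: -0.1
gripper_force: 0.0
```

```bash
python3 -c "
from h import *
st()"
```

```text
t 10.15 fix [-33.2   0.2 163.6] tcp [594.1 -65.6 163.6] x-ang -169.1 F(fix) 0.1 0.7 0.0 gap -0.1
```

Call:
send_rows(commands=[[[0, -0.008, 0, 0], [0, -0.007, 0.001, 0], [0, -0.007, 0.001, 0], [0, -0.006, 0.001, 0], [0, -0.0043, 0.002, 0], [0, -0.0043, 0.002, 0], [0, -0.0043, 0.002, 0]]])

```text
time: 11.02
tcp_pos: [602.4, -106.2, 155.4]
ee_rot: [-0.095, 0.995, 0.0, 0.0]
ft_force: [-0.2, 2.2, 1.1]
finger_gap: 0.1
gripper_force: 0.9
```

```bash
python3 -c "
from h import *
st()"
```

```text
t 11.025 fix [-74.6  -0.4 155.4] tcp [ 602.4 -106.2  155.4] x-ang -169.1 F(fix) 2.2 -0.3 1.1 gap 0.1
```

Call:
send_rows(commands=[[[0, -0.004, 0.003, 0], [0, -0.004, 0.003, 0], [0, -0.004, 0.003, 0], [0, -0.004, 0.0032, 0], [0, -0.004, 0.0032, 0], [0, -0.004, 0.0032, 0]]])

```text
time: 11.78
tcp_pos: [606.6, -129.5, 136.3]
ee_rot: [-0.095, 0.995, 0.001, -0.0]
ft_force: [-0.4, 2.7, 1.5]
finger_gap: -0.1
gripper_force: 1.3
```

Call:
send_rows(commands=[[[0, -0.0026, 0.003, 0], [0, -0.0026, 0.003, 0], [0, -0.0026, 0.003, 0], [0, -0.0026, 0.003, 0], [0, -0.002, 0.003, 0], [0, -0.002, 0.003, 0], [0, -0.002, 0.003, 0]]])

```text
time: 12.65
tcp_pos: [610.0, -146.0, 115.8]
ee_rot: [-0.095, 0.995, -0.0, 0.0]
ft_force: [-0.5, 2.5, 1.5]
finger_gap: -0.0
gripper_force: 1.3
```

```bash
python3 -c "
from h import *
st()"
```

```text
t 12.65 fix [-115.2   -0.4  115.8] tcp [ 610.  -146.   115.8] x-ang -169.1 F(fix) 2.6 0.1 1.5 gap -0.0
```

Call:
send_rows(commands=[[[0, -0.0015, 0.003, 0], [0, -0.0015, 0.003, 0], [0, -0.0015, 0.003, 0], [0, -0.001, 0.003, 0], [0, -0.001, 0.0025, 0]]])

```text
time: 13.28
tcp_pos: [611.2, -152.4, 101.3]
ee_rot: [-0.095, 0.995, -0.0, 0.0]
ft_force: [-0.8, 2.6, 2.3]
finger_gap: -0.1
gripper_force: 1.3
```

Call:
send_rows(commands=[[[0, 0, 0.0015, 0], [0, 0, 0.0015, 0], [0, 0, 0, 0]]])

```text
time: 13.65
tcp_pos: [611.3, -152.6, 98.4]
ee_rot: [-0.095, 0.995, -0.0, 0.0]
ft_force: [0.1, 0.1, 1.2]
finger_gap: 0.1
gripper_force: 0.5
```

Call:
send_rows(commands=[[[0, 0, 0.001, 0], [0, 0, 0.001, 0], [0, 0, 0, 0]]])

```text
time: 14.02
tcp_pos: [611.3, -152.7, 96.5]
ee_rot: [-0.095, 0.995, -0.0, 0.0]
ft_force: [0.1, -2.1, 2.6]
finger_gap: -0.1
gripper_force: 1.1
```

Call:
send_rows(commands=[[[0, 0, 0.001, 0], [0, 0, 0, 0]]])

```text
time: 14.28
tcp_pos: [611.3, -152.5, 95.5]
ee_rot: [-0.095, 0.995, -0.0, 0.0]
ft_force: [0.1, -1.4, 2.4]
finger_gap: 0.6
gripper_force: 1.3
```

Call:
send_rows(commands=[[[0, 0, 0.001, 0], [0, 0, 0, 0]]])

```text
time: 14.52
tcp_pos: [611.4, -152.5, 95.0]
ee_rot: [-0.095, 0.995, -0.0, 0.0]
ft_force: [-1.2, -3.1, 4.9]
finger_gap: -0.1
gripper_force: 2.7
```

Call:
send_rows(commands=[[[0, 0, 0.001, 0], [0, 0, 0, 0]]])

```text
time: 14.78
tcp_pos: [611.5, -152.5, 94.8]
ee_rot: [-0.095, 0.995, -0.0, 0.001]
ft_force: [-2.0, -1.7, 10.1]
finger_gap: 0.3
gripper_force: 5.0
```

Call:
send_rows(commands=[[[0, 0, 0.001, 0], [0, 0, 0, 0]]])

```text
time: 15.02
tcp_pos: [611.7, -152.5, 94.7]
ee_rot: [-0.095, 0.995, -0.001, 0.001]
ft_force: [-4.0, -1.0, 13.2]
finger_gap: -0.2
gripper_force: 7.2
```

Call:
send_rows(commands=[[[0, 0, 0.001, 0], [0, 0, 0, 0]]])

```text
time: 15.28
tcp_pos: [612.0, -152.5, 94.6]
ee_rot: [-0.095, 0.995, -0.001, 0.001]
ft_force: [-4.6, 0.8, 18.8]
finger_gap: 0.0
gripper_force: 9.4
```

Hard stop: the height holds at 94.6 mm while the force reaches 19 N. I lift straight up, withdraw and check.

Call:
send_rows(commands=[[[0, 0, -0.004, 0], [0, 0, -0.01, 0], [0, 0, -0.03, 0], [0, 0, -0.05, 0], [0, 0, -0.05, 0], [0.04, 0, 0, 0], [0.05, 0, 0, 0], [0.05, 0, 0, 0], [0.05, 0, 0, 0], [0, 0, 0, 0]]])

```text
time: 16.52
tcp_pos: [421.8, -187.8, 235.4]
ee_rot: [-0.094, 0.996, 0.001, -0.001]
ft_force: [1.1, -0.6, 0.3]
finger_gap: -0.1
gripper_force: 0.0
```

```bash
python3 - <<'E'
from h import *
st()
p,_=ctrl.get_image("top"); s,_=ctrl.get_image("side"); np.savez("a4.npz",p=p,s=s)
a=cv2.resize(p[155:250,190:300],(400,345),interpolation=cv2.INTER_CUBIC)[:,:,::-1]
b=cv2.resize(s[165:255,190:325],(400,255),interpolation=cv2.INTER_CUBIC)[:,:,::-1]
cv2.imwrite("pics/a4.png",np.vstack([a,b]))
z=np.load("a3.npz"); cs=[]
for k,im,box in (("p",p,(262,175,310,225)),("s",s,(250,185,300,260))):
    hsv=cv2.cvtColor(im,cv2.COLOR_RGB2HSV); mm=((hsv[...,0]<7)|(hsv[...,0]>173))&(hsv[...,1]>150)&(hsv[...,2]>60)
    q=np.argwhere(mm)[:,::-1]; q=q[(q>=box[:2]).all(1)&(q<box[2:]).all(1)]; cs.append(q.mean(0)); print(k,len(q),q.min(0),q.max(0))
print("grip centre fix",fx(tri(*cs)).round(1))
E
```

```text
t 16.525 fix [-120.9  192.3  235.4] tcp [ 421.8 -187.8  235.4] x-ang -169.2 F(fix) -0.8 -1.0 0.3 gap -0.1
p 105 [282 191] [296 200]
s 127 [265 223] [278 237]
grip centre fix [-116.3   -0.4   88.3]
```

View pics/a4.png

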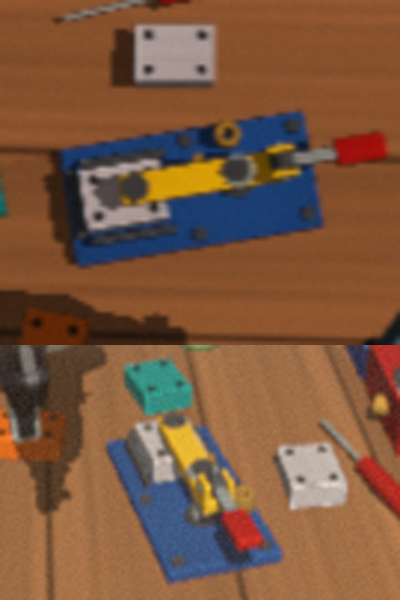

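The lever is level: the grip centre measures (-116, 0, 88) mm in the fixture frame, against an expected (-117, 0, 88). The strap is still over the blank at (133,187), the blank and bushing have not moved, and the hand is clear.

```bash
python3 -c "
from cell import ctrl
print(ctrl.finish_job())"
```

```text
the job is handed in; nothing more can be done
None
```

The blank is clamped and the job handed in at about 16.5 s: the strap lies against its stop, the lever is fully down on its hard stop, nothing else near the fixture looked moved in the last pictures, and the hand is clear.

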